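# Index the ferrule dividing stand and clamp it

### The arm

A 6-joint arm with a two-finger parallel gripper is mounted at the origin on the work surface. World frame = base frame: x ahead of the robot, y to its left, z up, the work surface at z = 0. Lengths are in m, angles in rad, forces in N, time in s.
With the tool pointing down it reaches from about 0.375 to 0.975 m from the base axis. Payload 3.8 kg.
Tool frame: the origin (TCP) lies at the very end of the fingers, on their centre line; the grasp point (between the pads) lies 19 mm behind it; z points along the fingers, y is the line along which they close (so a half turn about z gives the same grasp; the last joint's range is limited). The gripper opens to 85 mm and grips with 20 to 120 N. Pads are 22 mm wide; open, the fingers measure 114 mm over their backs; the gripper's body (76 mm by 85 mm) begins 54 mm behind the grasp point. The pads swing forward as they close: fully open they stand 13 mm farther back than shut.
Start: joints at [-1.305, 0.264, 1.604, -0, 1.274, -0.037], TCP at [0.201, -0.644, 0.231] pointing down, gripper open.
Joint ranges: [-2.63, 2.63], [-0.94, 2.18], [0.31, 2.57], [-1.31, 4.45], [0, 2.66], [-2.55, 2.55]. Speed limits (rad/s): [2.57, 2.57, 3.14, 3.14, 3.14, 3.14].

### API

Orientations are given as a rotation vector (axis times angle).
In Python, from workcell import * gives the robot as it stands.
- The arm moves only by the shell command python3 -m crank 'ROWS' [OPENING] [FORCE]. ROWS is JSON, a list that holds one entry, the list of rows, each a list of 6 numbers: the shift along the tool's x, y, z in cm, then the turn, a rotation vector about the tool's x, y, z in rad. In form: [[[dx, dy, dz, ax, ay, az], ...]]. A call has 1 to 8 rows; each row shifts and turns the commanded pose from where the row before left it, along the tool's axes as they then stand; what a row does not reach is not made up. A row lasts 1/12 s, in which the tool goes at most 41.7 mm and 7.16 degrees, less where a joint would pass 70% of its speed; a pose out of reach is approached as far as the arm can. A call with a gripper value outside its range is refused whole. OPENING is the finger opening in cm, from 0 to 8.54, set as the call begins (- or left out, the last holds). The fingers move at their own pace and stop on an object; FORCE is the grip in N (left out, the last holds). Time passes only in rows, so rows that do not move let the fingers close. It gives the time, the measured TCP pose, the force, the opening and the grip force at its end, in the units of the state.
- read_state(): the state, without advancing time (a new reading comes with each control period).
- read_camera(name): name is "side" or "top"; returns the picture (480x640x3 uint8, blue, green, red); there is no depth.
- camera_model(name): a dict with "camera_matrix" (3x3 intrinsics, pixels), "R" (3x3) and "t" (3): a world point X has camera coordinates R X + t. Camera axes: x right, y down, z forward; pixel columns grow to the right and rows downward; lengths in m; the calibration is good to about 2 mm. A picture is of the moment at which its call begins. camera_model takes no time and is no camera call.
- finish_job(): hands the job in; it is judged then, once.
The state is a dict: "time": time; "q": joint angles; "joint_vel": joint speeds; "joint_torque": joint torques, N m; "tool_pos": TCP position; "tcp_rot": TCP orientation; "wrist_force": force on the tool from outside, world axes, zero at the start; "torque": the same for the moment, N m; "width": opening from 0.0 (shut) to 1.0 (fully open); "grip_force": force on a finger pad.
Only numpy, scipy, OpenCV 4.12 (cv2) and the standard library are available. Lean on these libraries where they do the work, as an engineer would, in place of code of your own. Each camera call takes 0.05 s, during which the arm holds its last target. There are 200 camera calls.

### The job

Set the dividing stand for the next stamp on the ferrule: push an arm of its three-armed wheel round with a finger, either way, until the red arm points straight at the brass stud on the rim. Then push the blue clamp lever fully home, anticlockwise as seen from above, with the red arm still pointing at the stud. Leave the ferrule sitting on its spindle and the other things on the bench where they are.

Things in the scene. Friction and masses are not known exactly. Their poses are not given: they have to be found in the camera images.
- stand: Dividing stand fixed to the bench: dark steel disc, 250 mm diameter, 25 mm high, with an ear 50 mm wide that reaches to 185 mm from the centre along the stand's +y and carries the clamp lever. Origin: centre of the disc on the bench; z up.
- wheel_axis (a point): On the vertical axis of the wheel, at the height of its arms' centre lines, 65 mm above the bench. Three level round arms, 12 mm thick, 120 degrees apart, one red and two black, each with a 20 mm ball at its end; hub 44 mm diameter, top at 75 mm. There is free space below the arms down to the disc at 25 mm (the stud to 40 mm).
- wheel (a joint): Angle of the wheel on the stand, rad: 0 when the red arm points along the stand's +x, growing anticlockwise seen from above. It turns freely past a full turn either way; stiff enough to stay where it is left (0.15 N m, about 2.5 N at 65 mm from the axis).
- red_ball (a point): Centre of the ball at the end of the red arm, 88 mm from the wheel's axis and 65 mm above the bench.
- mark: Frame of the brass stud, fixed to the disc. Origin: centre of the disc on the bench; its x axis points from the disc's centre to the stud; z up.
- stud (a point): Top of the brass stud, 16 mm diameter, on the rim of the disc 113 mm from the wheel's axis; top 40 mm above the bench (below and outside the balls).
- clamp (a joint): Angle of the blue clamp lever, rad: about 0 to 0.2 when released (0 = pointing straight out from the disc, along the stand's +y), 1.2 when fully home against its stop; grows anticlockwise seen from above. Stays where it is left (0.12 N m). It does not brake the wheel.
- clamp_pivot (a point): On the vertical axis of the clamp lever, 155 mm from the wheel's axis along the stand's +y, 60 mm above the bench (the lever's mid height).
- clamp_tip (a point): Free end of the clamp lever, 75 mm from its pivot, 60 mm above the bench. The lever is a level blue bar 12 mm wide and 12 mm high, free below down to the bench beyond the ear and to the ear's top at 25 mm.
- ferrule: Loose brass ferrule (ring 34 mm outside, 24 mm inside, 26 mm high) round the wheel's 20 mm spindle, standing on the hub; top at 101 mm. Origin: centre of its underside.
- spare: Bystander: copper ferrule, 32 mm diameter, 30 mm high, standing loose. Origin under its centre.
- handle: Bystander: turned dark wooden stick handle, 40 mm diameter, 120 mm high, standing loose. Origin under its centre.
- punch_block: Bystander: loose dark wooden block, 60 x 140 x 60 mm, with steel punches standing in it to 105 mm. Origin under its centre.
- pot: Bystander: loose dark steel pot, 72 mm diameter, 55 mm high, with punches up to 85 mm. Origin under its centre.
- hammer: Bystander: hammer lying loose, 260 mm long, head 88 mm across, 26 mm high; origin under mid length, handle towards its -x.
- whetstone: Bystander: loose grey whetstone, 110 x 45 x 22 mm. Origin under its centre.
Things that resemble listed ones, but are neither listed nor needed, are in the scene too. What is shaped like the ferrule but grey or turquoise is not meant.

How it is judged:
On the way, in this order (a step that is already met when the one before it is completed fails the run):
1. The red arm points at the brass stud, the wheel is still, and the clamp lever is still released (y of red_ball in the frame of mark between -0.009 and 0.009 m and x of red_ball in the frame of mark above 0 m and velocity of joint wheel between -0.05 and 0.05 rad/s and value of joint clamp below 0.5 rad), for 0.3 s.
2. The clamp lever is pushed home with the red arm still at the stud (y of red_ball in the frame of mark between -0.009 and 0.009 m and x of red_ball in the frame of mark above 0 m and value of joint clamp above 1.08 rad), for 0.2 s.
At the end, for the whole second after the job is handed in: The red arm points at the brass stud (its ball's centre within 9 mm of the line from the axis to the stud, about 6 degrees), the wheel is at rest, the clamp lever is home (joint above 1.08 of 1.2 rad), and the ferrule sits on its spindle (within 7 mm in height, 8 mm sideways) (all of step 2 and velocity of joint wheel between -0.05 and 0.05 rad/s and height (world z) of ferrule between 0.068 and 0.082 m and horizontal distance between ferrule and wheel_axis below 0.008 m); the robot touches nothing.
It fails at once if The ferrule is lifted off the hub (by more than 12 mm) or knocked off its spindle (height (world z) of ferrule above 0.087 m or horizontal distance between ferrule and wheel_axis above 0.012 m).
It fails at once if A bystander is moved more than 20 mm, lifted or knocked over (distance of any of spare, handle, punch_block, pot, hammer, whetstone from where it was at the start of the episode above 0.02 m or angle between any of spare, handle, punch_block, pot, hammer, whetstone's own z axis and vertical above 0.5 rad).
It also fails if it takes over 58 s, if anything falls off the work surface, if the arm or the gripper's body presses on something with over 40 N, if the wrist force passes 120 N, or if a joint passes its speed limit or range.

## Working session

There is one attempt and no reset: what is moved stays moved. The work goes in short steps, Python scripts to look and compute and a shell command to move; the robot and the scene stay as the last step left them, time stands still between calls to the robot, and variables do not carry over. Pictures are saved under pics/ and viewed, at most 10 in all, crops included, and the job is handed in when it is done.

```bash
mkdir -p pics
python3 - <<'E'
from workcell import *
import cv2
for n in("top","side"):
    cv2.imwrite(f"pics/{n}0.png",read_camera(n)); m=camera_model(n); print(n,m)
s=read_state();print(s['time'],s['tool_pos'],s['tcp_rot'],s['width'])
E
```

```text
top {'camera_matrix': array([[540.00849494,   0.        , 327.38276944],
       [  0.        , 540.00849494, 242.58250344],
       [  0.        ,   0.        ,   1.        ]]), 'R': array([[-0.02850182, -0.99955418, -0.00889294],
       [-0.99354358,  0.02930554, -0.10960085],
       [ 0.1098126 ,  0.0057117 , -0.9939359 ]]), 't': array([0.05455182, 0.59758811, 1.51587695])}
side {'camera_matrix': array([[577.61994012,   0.        , 325.39335013],
       [  0.        , 577.61994012, 241.5126148 ],
       [  0.        ,   0.        ,   1.        ]]), 'R': array([[-0.87856206, -0.47727718,  0.01830852],
       [-0.29046627,  0.50346961, -0.81372458],
       [ 0.37915439, -0.72022555, -0.58096222]]), 't': array([0.52846211, 0.19943289, 1.07977012])}
0.1 [ 0.20110671 -0.64366082  0.23009524] [-3.10368311e+00 -4.73491703e-01  3.65760686e-04] 1.000511735510284
```

View pics/top0.png

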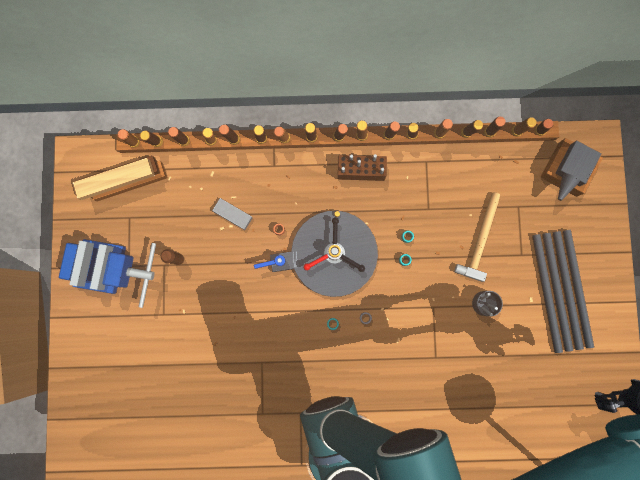

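View pics/side0.png

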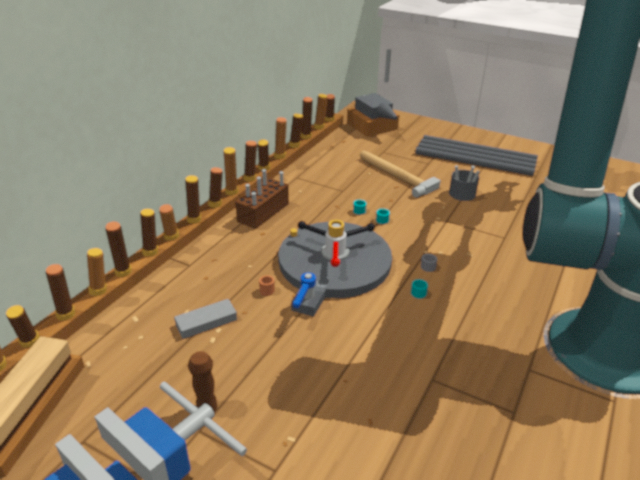

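The top view shows the disc centred near (335,252), with the stud at (337,214), the red ball near (306,268), and the blue lever from its pivot (280,260) to its tip (255,266). The side view agrees, with the stud at (293,232).

```bash
cat > h.py <<'E'
from workcell import *
import cv2, numpy as np
def ray(n,uv,z):
    m=camera_model(n);R=m['R'];c=-R.T@m['t']
    d=R.T@np.linalg.inv(m['camera_matrix'])@[uv[0],uv[1],1.]
    return (c+d*(z-c[2])/d[2])[:2]
def look(n,name=None):
    im=read_camera(n)
    if name: cv2.imwrite(name,im)
    return im,cv2.cvtColor(im,cv2.COLOR_BGR2HSV)
def pts(hsv,lo,hi,box):
    m=cv2.inRange(hsv,np.array(lo),np.array(hi)); k=np.zeros_like(m); x0,y0,x1,y1=box; k[y0:y1,x0:x1]=m[y0:y1,x0:x1]
    y,x=np.nonzero(k); return np.c_[x,y].astype(float)
def red(hsv,box=(285,200,385,305)):
    return np.r_[pts(hsv,(0,190,90),(5,255,255),box),pts(hsv,(174,190,90),(180,255,255),box)]
BLUE=((105,150,60),(125,255,255))
E
cat > m.py <<'E'
from h import *
im,h=look("top")
g=pts(h,(0,0,30),(179,90,120),(285,200,385,305)).astype(np.int32)
m=np.zeros((480,640),np.uint8); m[g[:,1],g[:,0]]=255
c,_=cv2.findContours(m,cv2.RETR_EXTERNAL,cv2.CHAIN_APPROX_NONE); c=max(c,key=cv2.contourArea)
print("disc ellipse",cv2.fitEllipse(cv2.convexHull(c)))
st=pts(h,(15,120,100),(35,255,255),(328,207,346,221)); print("stud px",len(st),st.mean(0),ray("top",st.mean(0),.04))
fe=pts(h,(15,60,100),(35,255,255),(322,240,348,264)); print("ferrule px",len(fe),fe.mean(0),ray("top",fe.mean(0),.101))
r=red(h); W=np.array([ray("top",p,.068) for p in r]); print("red",len(r),r.min(0),r.max(0))
print("red mean",W.mean(0)); 
b=pts(h,*BLUE,(245,245,292,280)); B=np.array([ray("top",p,.066) for p in b])
print("blue",len(b),B[B[:,1].argmax()],B[B[:,1].argmin()],B.mean(0), cv2.fitLine(B.astype(np.float32),cv2.DIST_L2,0,.01,.01).ravel())
far=W[W[:,1].argsort()[-12:]].mean(0);print("red far",far)
E
python3 m.py; python3 -c "
import cv2;a=cv2.imread('pics/top0.png')[200:310,240:400];cv2.imwrite('pics/c0.png',cv2.resize(a,None,fx=5,fy=5,interpolation=2))"
```

```text
disc ellipse ((317.1871643066406, 239.576416015625), (34.16127014160156, 64.4735107421875), 43.66511917114258)
stud px 29 [336.27586207 213.10344828] [0.68255651 0.0092015 ]
ferrule px 84 [334.13095238 250.60714286] [0.56878271 0.01898029]
red 92 [304. 255.] [327. 269.]
red mean [0.54045132 0.07505841]
blue 130 [0.53546262 0.24407289] [0.55544686 0.15968948] [0.54462418 0.19568432] [ 0.2015735  -0.9794734   0.54462415  0.19568431]
red far [0.52790976 0.10117021]
```

View pics/c0.png

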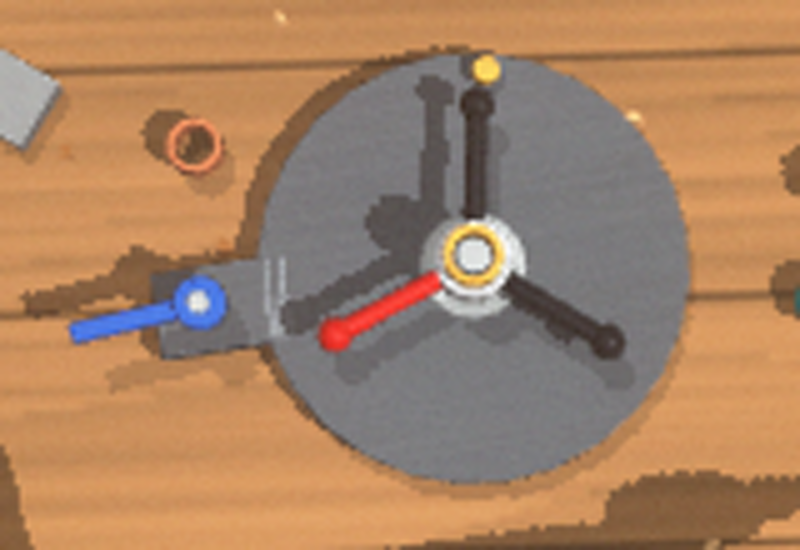

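The crop shows the disc centre at crop (474,268), the ferrule at (474,254), the red ball at (335,335), and a black ball near the stud at (477,103). The stud is at (487,69), the lever pivot at (199,301) and its tip at (72,333).

Run:
```python
from h import *
P=lambda u,v,z: ray("top",((u+.5)/5-.5+240,(v+.5)/5-.5+200),z)
c1=P(474,268,.025);c2=P(474,254,.101);print("centre",c1,c2)
c=(c1+c2)/2
for n,u,v,z in[("red",335,335,.068),("blk1",477,103,.068),("blk2",608,342,.068),("stud",487,69,.04),("pivot",199,301,.07),("tip",72,333,.066),("spare",194,145,.03)]:
    p=P(u,v,z);d=p-c;print(n,p.round(4),"r",np.hypot(*d).round(4),"ang",np.degrees(np.arctan2(d[1],d[0])).round(1))
```

```text
centre [0.56849883 0.01794625] [0.56933034 0.01822721]
red [0.5294 0.0969] r 0.0882 ang 116.6
blk1 [0.6578 0.0138] r 0.089 ang -2.8
blk2 [ 0.521  -0.0552] r 0.0875 ang -123.2
stud [0.6816 0.0071] r 0.1132 ang -5.5
pivot [0.5504 0.1723] r 0.1553 ang 96.8
tip [0.5349 0.2441] r 0.2285 ang 98.6
spare [0.644  0.1773] r 0.176 ang 64.8
```

```bash
for i in 1 2 3; do python3 -m crank '[[[2.1,-2.37,0,0,0,0],[2.1,-2.37,0,0,0,0],[2.1,-2.37,0,0,0,0],[2.1,-2.37,0,0,0,0],[2.1,-2.37,0,0,0,0],[2.1,-2.37,0,0,0,0],[2.1,-2.37,0,0,0,0],[2.1,-2.37,0,0,0,0]]]' 0 20|tail -1; done
python3 -m crank '[[[0,0,0,0,0,-0.116],[0,0,0,0,0,-0.116],[0,0,0,0,0,-0.116],[0,0,0,0,0,-0.116],[0,0,0,0,0,-0.116],[0,0,0,0,0,-0.116],[0,0,0,0,0,-0.116],[0,0,0,0,0,-0.116]]]' >/dev/null
python3 -m crank '[[[0,0,0,0,0,-0.116],[0,0,0,0,0,-0.116],[0,0,0,0,0,-0.116],[0,0,0,0,0,-0.116],[0,0,0,0,0,-0.116],[0,0,0,0,0,-0.116],[0,0,0,0,0,-0.116],[0,0,0,0,0,-0.116]]]' >/dev/null
python3 -m crank '[[[0,0,0,0,0,-0.116],[0,0,0,0,0,-0.116],[0,0,0,0,0,-0.116],[0,0,0,0,0,-0.116],[0,0,0,0,0,0],[0,0,0,0,0,0]]]'
cat > s.py <<'E'
from h import *
import sys
from scipy.spatial.transform import Rotation as Ro
s=read_state();R=Ro.from_rotvec(s['tcp_rot']).as_matrix();p=np.array(s['tool_pos']);c=np.array([.569,.018])
d=p[:2]-c
print("t",s['time'],"tcp",p.round(4),"polar",np.degrees(np.arctan2(d[1],d[0])).round(1),np.hypot(*d).round(4),"xang",np.degrees(np.arctan2(R[1,0],R[0,0])).round(1),"tilt",R[:,2].round(3),"q6",round(s['q'][5],2),"F",np.round(s['wrist_force'],1),"w",round(s['width'],2))
if len(sys.argv)>2:
    t=np.array([float(a) for a in sys.argv[1:4]]);print("shift cm",(R.T@(t-p)*100).round(2))
E
python3 s.py .5127 .0505 .05
```

```text
grip_force: 0.0
grip_force: 0.0
grip_force: 0.0
time: 3.98
tool_pos: [0.5125, 0.0489, 0.231]
tcp_rot: [-0.811, -3.035, 0.0]
wrist_force: [-0.2, -0.7, 0.3]
width: 0.001
grip_force: 0.0
t 3.9833 tcp [0.5125 0.0489 0.231 ] polar 151.3 0.0644 xang 150.1 tilt [-0. -0. -1.] q6 -1.0 F [-0.2 -0.7  0.3] w 0.0
shift cm [ 0.06  0.15 18.1 ]
```

```bash
python3 -m crank '[[[0,0,3,0,0,0],[0,0,3,0,0,0],[0,0,3,0,0,0],[0,0,3,0,0,0],[0,0,3,0,0,0],[0,0,2,0,0,0],[0,0,1,0,0,0],[0,0,0,0,0,0]]]' |tail -1; python3 s.py
python3 - <<'E'
from h import *
im,_=look("side");cv2.imwrite("pics/s1.png",cv2.resize(im[170:330,230:450],None,fx=3,fy=3))
E
```

```text
grip_force: 0.0
t 4.65 tcp [0.5103 0.0488 0.0486] polar 152.3 0.0663 xang 150.2 tilt [-0.006 -0.    -1.   ] q6 -1.0 F [-0.5  0.4 -0. ] w -0.0
```

View pics/s1.png

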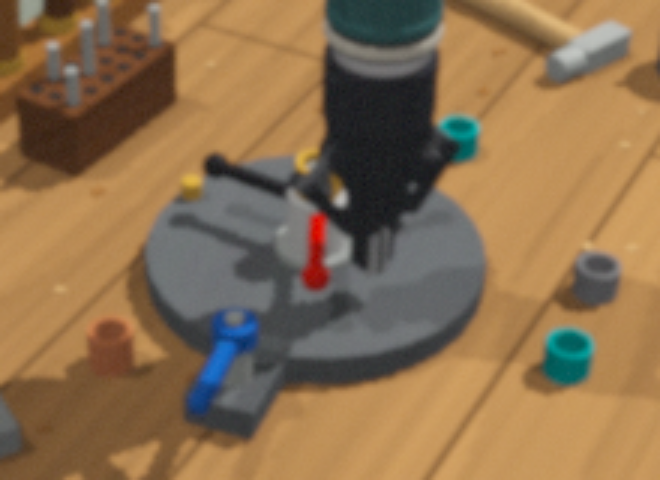

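The finger stands on the red arm's robot side, at crop (375,250), clear of the ferrule. The red ball is at crop (315,275).

```bash
for i in 1 2; do python3 -m crank '[[[-0.03,0.65,0,0,0,0.1],[-0.03,0.65,0,0,0,0.1],[-0.03,0.65,0,0,0,0.1],[-0.03,0.65,0,0,0,0.1],[-0.03,0.65,0,0,0,0.1],[-0.03,0.65,0,0,0,0.1],[-0.03,0.65,0,0,0,0.1],[-0.03,0.65,0,0,0,0.1]]]' |tail -1; python3 s.py; done
python3 - <<'E'
from h import *
im,_=look("top");cv2.imwrite("pics/t2.png",cv2.resize(im[200:310,240:400],None,fx=5,fy=5))
E
```

```text
grip_force: 1.7
t 5.3667 tcp [0.5534 0.0796 0.0533] polar 104.2 0.0635 xang 104.1 tilt [ 0.    -0.001 -1.   ] q6 -0.15 F [-3.5 -1.   1.2] w -0.0
grip_force: 1.6
t 6.0333 tcp [0.6033 0.0729 0.0532] polar 58.0 0.0647 xang 58.3 tilt [-0.     0.001 -1.   ] q6 0.63 F [-3.9  1.8 -0.1] w 0.0
```

View pics/t2.png

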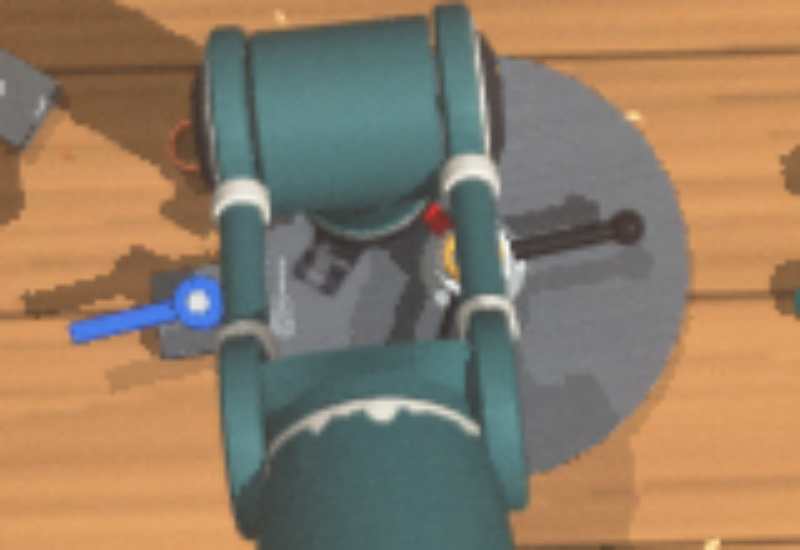

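The top view shows the front black ball at crop (627,226), so the wheel has followed the finger. The red root is at (437,218).

Run:
```python
from h import *
p=ray("top",((627.5)/5-.5+240,(226.5)/5-.5+200),.068);d=p-[.569,.018]
print(p,np.hypot(*d),np.degrees(np.arctan2(d[1],d[0])))
```

```text
[ 0.58571079 -0.06811892] 0.08772524499056687 -79.01861034310357
```

```bash
python3 -m crank '[[[-0.03,0.65,0,0,0,0.1],[-0.03,0.65,0,0,0,0.1],[-0.03,0.65,0,0,0,0.1],[-0.03,0.65,0,0,0,0.1],[-0.03,0.65,0,0,0,0.1],[-0.03,0.65,0,0,0,0.1],[0,0,0,0,0,0],[0,0,0,0,0,0]]]' |tail -1; python3 s.py
python3 - <<'E'
from h import *
im,_=look("top");cv2.imwrite("pics/t3.png",cv2.resize(im[200:310,240:400],None,fx=5,fy=5))
E
```

```text
grip_force: 0.2
t 6.75 tcp [0.63   0.0438 0.053 ] polar 22.9 0.0662 xang 24.4 tilt [ 0.003  0.    -1.   ] q6 1.17 F [-0.5  1.3 -0.3] w 0.0
```

View pics/t3.png

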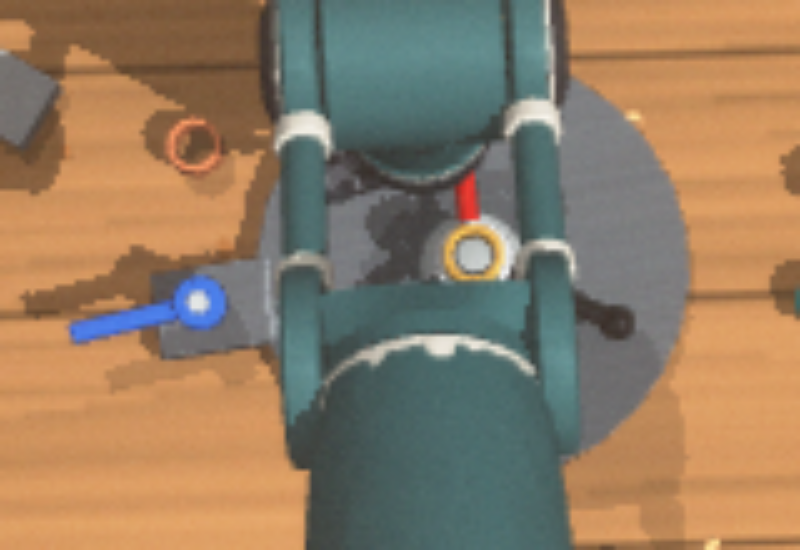

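The red arm at crop (468,195) has nearly reached the stud line. The black ball is at (620,322).

Run:
```python
from h import *
p=ray("top",((620.5)/5-.5+240,(322.5)/5-.5+200),.068);d=p-[.569,.018]
print(p,np.hypot(*d),np.degrees(np.arctan2(d[1],d[0]))+120)
```

```text
[ 0.53200105 -0.06227165] 0.08838812530217185 5.253995711570369
```

```bash
python3 -m crank '[[[-0.03,0.4,0,0,0,0.06],[-0.03,0.4,0,0,0,0.06],[0,0.3,0,0,0,0.05],[0,0.12,0,0,0,0.02],[0,0,0,0,0,0],[0,0,0,0,0,0]]]' |tail -1; python3 s.py
python3 -m crank '[[[0,-0.5,0,0,0,0],[0,-1,0,0,0,0],[0,0,-2,0,0,0],[0,0,-3,0,0,0],[0,0,-3,0,0,0],[0,0,-3,0,0,0],[0,-1,-3,0,0,0],[0,0,-1,0,0,0]]]' |tail -1; python3 s.py .569 .229 .2
```

```text
grip_force: 1.2
t 7.3 tcp [0.6334 0.0326 0.0523] polar 12.8 0.066 xang 13.5 tilt [ 0.002  0.    -1.   ] q6 1.35 F [1.3 3.1 2.5] w -0.0
grip_force: 0.0
t 7.9667 tcp [0.6284 0.0582 0.2065] polar 34.1 0.0717 xang 13.4 tilt [ 0.007  0.001 -1.   ] q6 1.39 F [0.3 1.5 1.4] w 0.0
shift cm [ -1.82 -17.99   0.63]
```

```bash
python3 -m crank '[[[-0.3,-3,0,0,0,0],[-0.3,-3,0,0,0,0],[-0.3,-3,0,0,0,0],[-0.3,-3,0,0,0,0],[-0.3,-3,0,0,0,0],[-0.3,-3,0,0,0,0],[0,0,0,0,0,-0.12],[0,0,0,0,0,-0.12]]]' |tail -1
python3 -m crank '[[[0,0,0,0,0,-0.12],[0,0,0,0,0,-0.12],[0,0,0,0,0,-0.12],[0,0,0,0,0,-0.12],[0,0,0,0,0,-0.12],[0,0,0,0,0,-0.12],[0,0,0,0,0,-0.06],[0,0,0,0,0,0]]]' |tail -1;python3 s.py .569 .229 .048
python3 - <<'E'
from h import *
im,_=look("top");cv2.imwrite("pics/t4.png",cv2.resize(im[200:310,240:400],None,fx=5,fy=5,interpolation=2))
E
```

```text
grip_force: 0.0
grip_force: 0.0
t 9.3 tcp [0.5665 0.2275 0.1998] polar 90.7 0.2095 xang 71.9 tilt [-0.002 -0.001 -1.   ] q6 0.66 F [-0.1  0.  -0.9] w 0.0
shift cm [ 0.25  0.22 15.18]
```

View pics/t4.png

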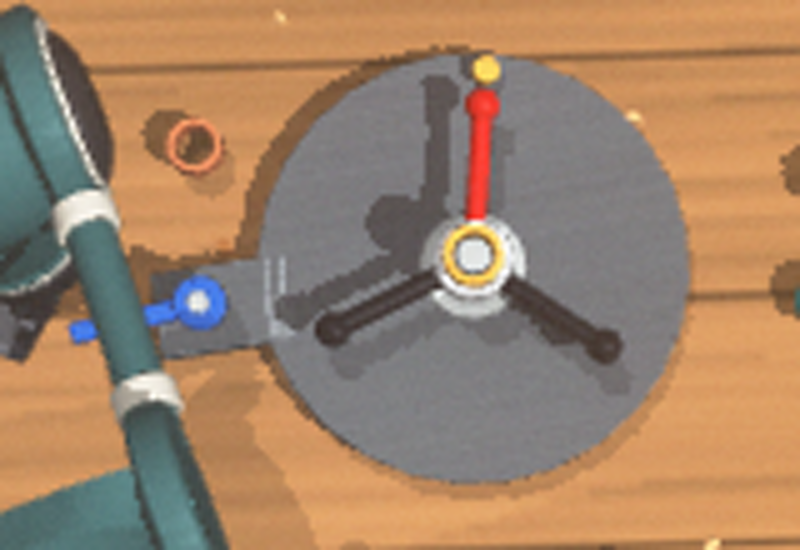

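The red ball is at crop (483,105), just inside the stud at (487,69). The black balls are at (603,344) and (332,329), and the ferrule is in place.

Run:
```python
from h import *
for u,v,z,o in((483,105,.068,0),(603,344,.068,120),(332,329,.068,-120),(487,69,.04,0)):
    p=ray("top",((u+.5)/5-.5+240,(v+.5)/5-.5+200),z);d=p-[.569,.018]
    print(p,np.hypot(*d),np.degrees(np.arctan2(d[1],d[0]))+o)
```

```text
[0.65657348 0.01041239] 0.08790157151806463 -4.951899785409772
[ 0.52000041 -0.05236425] 0.08574431450329482 -4.8522200544937135
[0.53276964 0.09849305] 0.08827100521440076 -5.767231803440325
[0.68163246 0.00714891] 0.11315395161948932 -5.502930481195137
```

```bash
python3 -m crank '[[[0.25,0.22,2,0,0,0],[0,0,3,0,0,0],[0,0,3,0,0,0],[0,0,3,0,0,0],[0,0,2.5,0,0,0],[0,0,1.5,0,0,0],[0,0,0,0,0,0]]]' |tail -1; python3 s.py
python3 -m crank '[[[-0.03,-0.6,0,0,0,-0.1],[-0.03,-0.6,0,0,0,-0.1],[-0.03,-0.6,0,0,0,-0.1],[-0.03,-0.6,0,0,0,-0.1],[-0.03,-0.6,0,0,0,-0.1],[-0.03,-0.6,0,0,0,-0.1],[-0.03,-0.6,0,0,0,-0.1],[0,0,0,0,0,0]]]' |tail -1; python3 s.py
python3 -m crank '[[[-0.03,-0.6,0,0,0,-0.1],[-0.03,-0.6,0,0,0,-0.1],[-0.03,-0.6,0,0,0,-0.1],[-0.03,-0.6,0,0,0,-0.1],[0,0,0,0,0,0]]]' |tail -1; python3 s.py .5005 .206 .048
```

```text
grip_force: 0.0
t 9.9333 tcp [0.5661 0.2278 0.0459] polar 90.8 0.2098 xang 71.7 tilt [-0.009 -0.003 -1.   ] q6 0.66 F [-0.9  0.   0.3] w -0.0
grip_force: 0.6
t 10.6 tcp [0.5295 0.2287 0.0528] polar 100.6 0.2144 xang 112.0 tilt [ 0.002  0.001 -1.   ] q6 -0.02 F [0.7 2.3 0.6] w 0.0
grip_force: 0.7
t 11.0167 tcp [0.5095 0.2151 0.0524] polar 106.8 0.2058 xang 134.7 tilt [ 0.001  0.001 -1.   ] q6 -0.43 F [-0.2  1.6 -0. ] w -0.0
shift cm [-0.01 -1.28  0.44]
```

```bash
python3 -m crank '[[[0,-0.4,0,0,0,-0.07],[0,-0.4,0,0,0,-0.07],[0,-0.2,0,0,0,-0.03],[0,-0.2,0,0,0,-0.03],[0,0,0,0,0,0],[0,0,0,0,0,0]]]' |tail -1; python3 s.py
python3 -m crank '[[[0,-0.1,0,0,0,0],[0,-0.1,0,0,0,0],[0,0,0,0,0,0],[0,0,0,0,0,0]]]' |tail -1; python3 s.py
```

```text
grip_force: 1.1
t 11.5167 tcp [0.5022 0.2061 0.052 ] polar 109.6 0.1996 xang 146.0 tilt [ 0.001  0.001 -1.   ] q6 -0.63 F [0.1 2.6 1.3] w -0.0
grip_force: 1.6
t 11.85 tcp [0.5012 0.2043 0.0518] polar 110.0 0.1983 xang 146.2 tilt [ 0.002  0.001 -1.   ] q6 -0.64 F [1.1 1.6 2.1] w 0.0
```

```bash
for i in 1 2; do python3 -m crank '[[[0,-0.1,0,0,0,0],[0,-0.1,0,0,0,0],[0,0,0,0,0,0],[0,0,0,0,0,0]]]' |tail -1; python3 s.py;done
```

```text
grip_force: 3.8
t 12.1833 tcp [0.501  0.2038 0.0521] polar 110.1 0.1979 xang 146.2 tilt [ 0.004  0.003 -1.   ] q6 -0.64 F [4.1 6.9 0.5] w 0.0
grip_force: 6.1
t 12.5167 tcp [0.5009 0.2034 0.0524] polar 110.2 0.1975 xang 146.2 tilt [ 0.006  0.005 -1.   ] q6 -0.65 F [ 5.  12.  -1.6] w -0.0
```

The force is rising, so the lever is against its stop. I'll back off, lift away and look.

```bash
python3 -m crank '[[[0,0.8,0,0,0,0],[0,1,0,0,0,0],[0,0,-2,0,0,0],[0,0,-3,0,0,0],[0,0,-3,0,0,0],[0,0,-3,0,0,0],[0,0,-3,0,0,0],[0,0,-1,0,0,0]]]' |tail -1
python3 -m crank '[[[-2,2,0,0,0,0],[-2,2,0,0,0,0],[-2,2,0,0,0,0],[-2,2,0,0,0,0],[-2,2,0,0,0,0],[-2,2,0,0,0,0],[0,0,0,0,0,0],[0,0,0,0,0,0]]]' |tail -1; python3 s.py
python3 - <<'E'
from h import *
im,_=look("top");cv2.imwrite("pics/t5.png",cv2.resize(im[200:310,240:400],None,fx=5,fy=5,interpolation=2))
E
```

```text
grip_force: 0.0
grip_force: 0.0
t 13.85 tcp [0.6746 0.2483 0.1984] polar 65.4 0.2533 xang 146.2 tilt [-0.004 -0.002 -1.   ] q6 -0.66 F [-0.8 -0.5  1. ] w -0.0
```

View pics/t5.png

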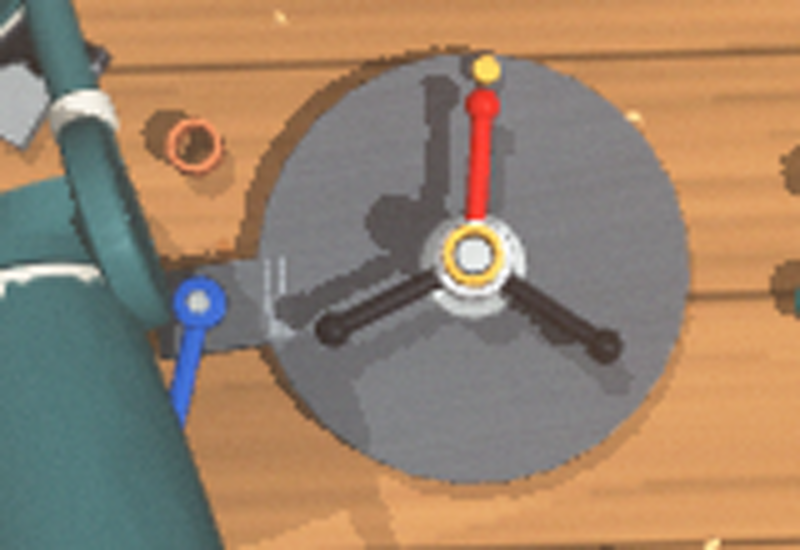

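The lever now points towards the robot, from (199,301) to (180,420) and home against its stop. The red ball at (483,105) still points at the stud, the ferrule is seated and the spare hasn't moved.

```bash
python3 -c "
from workcell import *
print(finish_job())"
```

```text
the job is handed in; nothing more can be done
None
```

I handed the job in at about 14 s: the red arm points at the brass stud to within about 1°, the blue clamp lever is against its stop, and the ferrule is still on its spindle. I saw no bystander move, but I didn't measure their positions afterwards, and the hand-in gave no verdict.

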